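# Load-test a return spring on the lever spring tester and sort it

### The job

Test the next return spring on the lever tester: take the spring from the end of the stand nearest the tester, stand it upright on the load plate over the centring stub, bring the lever down by its ball until it is firmly home on the height stop (without leaning on it hard) and keep it pressed home for two seconds while you read the dial. Then swing the lever back up and open, take the spring off and put it in the square plastic tray if the needle went past the bold limit mark at 16 N, or in the round steel scrap dish if it stayed short of the mark. Leave the other spring standing on the stand, and never overload the plate beyond the end of the dial.

Things in the scene. Friction and masses are not known exactly. Their poses are not given: they have to be found in the camera images.
- tester: Lever spring tester, fixed on the bench. Grey cast base, x -100 to 100, y -170 to 75 mm from its origin (on the bench), top face at z 45. In its frame: load plate axis x -50 y -30; lever swings in the plane x -50; stop post x -50 y 40, top z 107; thin upright height strip x -78 y 40, top z 129; lever clevis at the pin, 32 mm wide (x), top z 129.
- lever (a joint): Lever angle, rad. 0: level, home on the height stop, which is the marked test height (pad face 42 mm above the unloaded plate); home is under 0.01. Grows as the ball rises; 1.57 upright, 1.9 fully open. Starts at 1.6 to 1.85, where friction holds it; below about 1.2 it sinks. The pad meets the spring at about 0.2 rad.
- lever_bend (a joint): How far the lever's steel bar bends down under the hand, rad, at 110 mm from the pin: 0.00083 rad per N pressed down on the ball (it springs back). 13 N bends it 0.0108, 20 N 0.017.
- lever_ball (a point): Centre of the bright ball, 36 mm across, on the lever's end, 210 mm from the pin. Pinch it from above across the swing plane (along the tester's x); it turns in the fingers. As it reaches the stop the spring pushes it up with 4 to 8 N. Firmly home is 13 N or more downward on the ball; about 20 N is right, over 35 N is leaning too hard. Axes: y from pin to ball, x along the pin.
- lever_pin (a point): The lever's pivot, 115 mm above the bench, axes of the tester: the lever turns about x, opening takes +y to +z. With the lever level the ball is 210 mm from here along +y. The lever bar is 12 mm wide (x) and 16 mm high.
- plate_top (a point): Centre of the load plate's top face, 52 mm above the bench: a round steel plate 64 mm across with a centring stub 24 mm in diameter and 10 mm high (top 3 mm tapered); the spring stands over the stub. Sinks 0.08 mm per N. The lever's swivelling pad (42 mm disc, 90 mm from the pin) presses down here; with the lever open the space above is free. Axes of the tester.
- needle (a joint): Dial needle, rad, from zero load, clockwise from above: 0.16 rad per N on the load plate. At the marked height a good spring reads about 21 N (3.4 rad), a weak one about 13.5 N (2.2 rad).
- dial (a point): Centre of the round white dial, 98 mm across, face up in the base's top, 46 mm above the bench. At zero the black needle points along the tester's +x. Thin marks every 1 N, longer every 5 N; the bold black wedge is the limit mark at 16 N (2.56 rad clockwise from zero); the dial ends at 30 N (4.8 rad). Axes of the tester.
- spring_1: Coil spring of bright steel wire, squared ends: 32 mm across, bore 27.6 mm, free length 60 mm, 30 g. Origin: centre of its lower end; z along it to the upper end. Soft lengthwise. Looks like the other spring, but one of them has gone weak; only the tester tells which. Grip it lightly across the coils, best by the top 15 mm. The two start upright on the stand, either on either stub.
- spring_2: Coil spring of bright steel wire, squared ends: 32 mm across, bore 27.6 mm, free length 60 mm, 30 g. Origin: centre of its lower end; z along it to the upper end. Soft lengthwise. Looks like the other spring, but one of them has gone weak; only the tester tells which. Grip it lightly across the coils, best by the top 15 mm. The two start upright on the stand, either on either stub.
- stand: Grey plastic spring stand, fixed: block 50 mm (x) by 135 mm (y), 14 mm high, with two stubs 18 mm in diameter and 18 mm high at y -40 and +40 mm, a spring standing over each. Origin: centre of its underside.
- near_stub (a point): Foot of the stand's stub at its -y end, 14 mm above the bench: always the end nearest the tester. The spring here at the start is the one to test.
- far_stub (a point): Foot of the stand's other stub, at its +y end, 14 mm above the bench. The spring that is here at the start stays here.
- good_tray_floor (a point): Centre of the inner floor of the square open plastic tray for good springs: 120 by 120 mm outside, walls 4 mm thick and 30 mm high, floor 4 mm above the bench; its axes run along the sides.
- scrap_dish_floor (a point): Centre of the inner floor of the round steel scrap dish: 122 mm across at the rim, nearly straight sides, wall 3 mm, 30 mm high, floor 4 mm above the bench.
Not all that is in view belongs to the job. Several things have the shape of the stand; the one meant has the colours described above.

How it is judged:
By the outcome, as a careful person would: the job done as asked, in the order asked, and still so for the second after the job is handed in, with the robot touching nothing.
It also fails if it takes over 72 s, if anything falls off the work surface, if the arm or the gripper's body presses on something with over 40 N, if the wrist force passes 120 N, or if a joint passes its speed limit or range.

### The arm

A 6-joint arm with a two-finger parallel gripper is mounted at the origin on the work surface. World frame = base frame: x ahead of the robot, y to its left, z up, the work surface at z = 0. Lengths are in m, angles in rad, forces in N, time in s.
With the tool pointing down it reaches from about 0.35 to 0.85 m from the base axis. Payload 8.1 kg.
Tool frame: the origin (TCP) lies between the finger pads; the fingertips stand 11 mm ahead of it and the grasp point (between the pads) lies 8 mm behind it; z points along the fingers, x is the direction in which the jaws open and shut, and the axes are right-handed (so a half turn about z gives the same grasp; the last joint's range is limited). The gripper opens to 93 mm and grips with 3 to 60 N. Pads are 15 mm wide; open, the fingers measure 128 mm over their backs; the gripper's body (75 mm by 188 mm) begins 65 mm behind the grasp point.
Start: joints at [1.113, 0.13, 1.488, -0, 1.523, -0.085], TCP at [0.219, 0.559, 0.23] pointing down, gripper open.
Joint ranges: [-2.96, 2.96], [-0.89, 2.26], [0.02, 2.5], [-1.34, 4.48], [0, 2.73], [-2.66, 2.66]. Speed limits (rad/s): [2.39, 2.39, 2.79, 3.14, 3.14, 3.14].

### API

Orientations are given as a 3x3 rotation matrix whose columns are the frame's x, y, z axes.
In Python, from plant import robot, jaws, kin, snapshot, camera_model, nets gives the robot as it stands. The module is installed in compiled form; this text tells all that it offers. Calls block until the motion is done:
- robot.goto(position, orientation): joint-space move of the TCP to a pose.
- robot.line_to(position, attitude=None, speed=0.15): straight line of the TCP; attitude=None keeps the orientation; speed is the mean speed in m/s.
- robot.movej(angles): joint-space move.
- jaws.set_gripper(opening, grip_force=None): finger opening in m; grip_force is the grip in N (None keeps the last); returns when the fingers have stopped.
- robot.sleep(seconds).
- kin.ik(position, orientation): joint angles nearest the present ones, or None.
- robot.observe(): the state.
- snapshot(name): name is "scene" or "side" or "wrist"; returns (picture, depth): 420x560x3 uint8, blue, green, red; 420x560 float32, m along the optical axis (not along the pixel's ray), 0 where there is no reading.
- camera_model(name): a dict with "vfov" (degrees; the focal length in pixels is half the picture's height over the tangent of half this angle, whatever the lens; pixels are square), "cx", "cy" (the principal point, pixels), "D" ([k1, k2, p1, p2, k3] as OpenCV has them; the pictures are not rectified), "R" (3x3) and "t" (3): a world point X has camera coordinates R X + t. Camera axes: x right, y down, z forward; pixel columns grow to the right and rows downward; lengths in m; the calibration is good to about 2 mm. A picture is of the moment at which its call begins: read the wrist's pose just before it. camera_model takes no time and is no camera call; for the wrist camera it gives the pose at the moment of the call.
A pose or a line that the arm cannot do raises robot.Unreachable and nothing moves.
- robot.job_done(): hands the job in, once; it reports no verdict.
Trained networks look in the newest picture that a camera, given by its name, has taken for a name from the list of things; names that differ only in an ending like _2 or _b are one class to them, and where a whole thing is asked for, a point or a joint stands for the part that bears it (a point fixed in the world has none). Each returns a list of dicts, best first, with "score" (0 to 1); they miss things now and then, are a little off and sometimes report something else, mostly with a low value. They report only what shows in the picture. A call takes as long as a camera call. They do not tell look-alikes from the thing itself.
- nets.regions_of(thing, camera): "region" (420x560 bool, what is visible of it).
- nets.spot_point(thing, camera): "location" ([x, y, z] in m, in world coordinates, good to about 4 mm: a listed point, or the origin of a listed thing).
The state is a dict: "time_s": time; "q": joint angles; "joint_vel": joint speeds; "joint_efforts": joint torques, N m; "eef_pos": TCP position; "orientation": TCP orientation; "force": force on the tool from outside, world axes, zero at the start; "moment": the same for the moment, N m; "grip_width": finger opening in m.
Only numpy, scipy, OpenCV 4.12 (cv2) and the standard library are available. Lean on these libraries where they do the work, as an engineer would, in place of code of your own. Each camera call takes 0.05 s, during which the arm holds its last target.

## Working session

There is one attempt and no reset: what is moved stays moved. The work goes in short steps, each a Python script; the robot and the scene stay as the last script left them, time stands still between calls to the robot, and variables do not carry over. Pictures are saved under pics/ and viewed, and the job is handed in when it is done.

```bash
mkdir -p pics; ls; python3 - <<'E'
from plant import robot, jaws, kin, snapshot, camera_model, nets
import cv2,numpy as np
s=robot.observe();print(s['time_s'],s['eef_pos'],s['force'],s['grip_width'])
for n in ["scene","side","wrist"]:
    p,d=snapshot(n); cv2.imwrite(f"pics/{n}0.png",p); np.save(f"pics/{n}0.npy",d)
    c=camera_model(n); print(n,c['vfov'],c['cx'],c['cy'],c['D'],-np.array(c['R']).T@np.array(c['t']))
for n in ["scene","side"]:
  for th in ["lever_ball","lever_pin","plate_top","dial","spring_1","stand","near_stub","far_stub","good_tray_floor","scrap_dish_floor","tester"]:
    print(n,th,[(round(r['score'],2),np.round(r['location'],3).tolist()) for r in nets.spot_point(th,n)[:4]])
print(robot.observe()['time_s'])
E
```

```text
pics
0.0 [0.21827559 0.55828267 0.22859459] [0.03573106 0.92124967 0.0265911 ] 0.09308473796822495
scene 54.39156336965637 278.33355609316544 216.77014514766483 [-0.08068021  0.          0.          0.          0.        ] [0.93584598 0.68213364 0.73772412]
side 49.10611686846012 282.1721081595516 201.7895389980192 [-0.12802371  0.          0.          0.          0.        ] [0.02937871 1.1158092  0.94463585]
wrist 70.88337285858134 280.2294683490615 209.7389253402652 [-0.00583445  0.          0.          0.          0.        ] [0.14578016 0.58927653 0.38380077]
scene lever_ball [(0.8, [0.505, -0.259, 0.328])]
scene lever_pin [(0.91, [0.504, -0.239, 0.118])]
scene plate_top [(0.55, [0.52, -0.155, 0.048])]
scene dial [(0.65, [0.614, -0.167, 0.04])]
scene spring_1 [(0.54, [0.526, 0.322, 0.013]), (0.22, [0.532, 0.322, 0.014])]
scene stand [(0.88, [0.658, 0.489, -0.002]), (0.7, [0.526, 0.365, -0.001])]
scene near_stub [(0.95, [0.664, 0.454, 0.01]), (0.91, [0.531, 0.319, 0.02]), (0.82, [0.331, 0.469, 0.014])]
scene far_stub [(0.82, [0.648, 0.532, 0.014]), (0.68, [0.319, 0.549, 0.017])]

[... 189 characters left out ...]
e lever_ball [(0.64, [0.505, -0.261, 0.32])]
side lever_pin []
side plate_top []
side dial [(0.57, [0.438, 0.184, 0.001]), (0.56, [0.612, -0.168, 0.049])]
side spring_1 [(0.65, [0.52, 0.403, 0.014]), (0.5, [0.533, 0.32, 0.016])]
side stand [(0.79, [0.658, 0.493, 0.0]), (0.76, [0.529, 0.364, -0.002]), (0.74, [0.323, 0.511, 0.0])]
side near_stub [(0.89, [0.33, 0.47, 0.017]), (0.73, [0.53, 0.323, 0.014]), (0.68, [0.667, 0.45, 0.018])]
side far_stub [(0.77, [0.524, 0.404, 0.017]), (0.75, [0.316, 0.548, 0.015]), (0.59, [0.651, 0.527, 0.013])]
side good_tray_floor [(0.77, [0.436, 0.183, 0.001])]
side scrap_dish_floor [(0.89, [0.638, 0.187, 0.004])]
side tester [(0.61, [0.571, -0.133, 0.004])]
1.25
```

View pics/scene0.png

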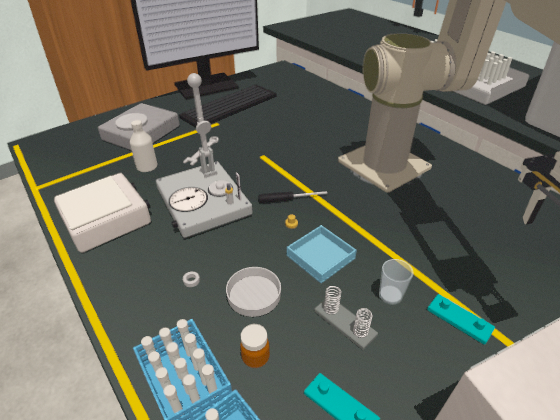

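View pics/side0.png

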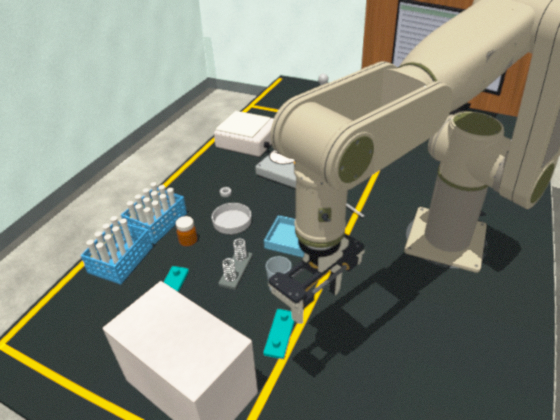

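View pics/wrist0.png

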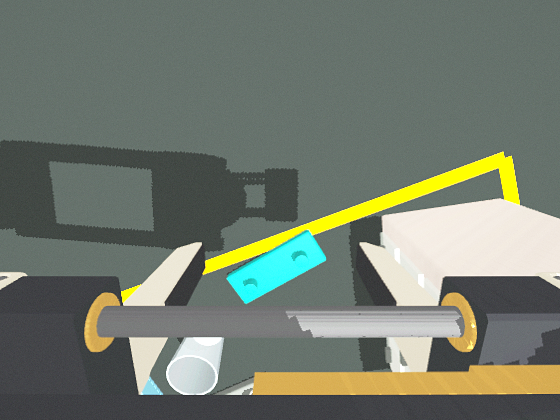

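The scene shows the grey stand with both springs at (347,318), with the springs at (333,300) and (363,322). The teal stands are look-alikes. The tester is at (205,195) with its ball at (194,80), the blue tray is at (322,250) and the steel dish at (253,290). Next I'll work out the wrist camera geometry and refine the positions from the depth images.

```bash
cat > h.py <<'E'
from plant import robot, jaws, kin, snapshot, camera_model, nets
import cv2,numpy as np
def K(c):
    f=210/np.tan(np.radians(c['vfov'])/2); return np.array([[f,0,c['cx']],[0,f,c['cy']],[0,0,1]])
def proj(c,X):
    X=np.atleast_2d(X).astype(float); p,_=cv2.projectPoints(X,cv2.Rodrigues(np.array(c['R']))[0],np.array(c['t'],float),K(c),np.array(c['D'])); return p[:,0]
def cloud(c,d):
    v,u=np.mgrid[0:420,0:560]; n=cv2.undistortPoints(np.stack([u,v],-1).reshape(-1,1,2).astype(float),K(c),np.array(c['D']))[:,0]
    P=np.c_[n,np.ones(len(n))]*d.reshape(-1,1); W=(P-np.array(c['t']))@np.array(c['R']); W[d.ravel()<=0]=np.nan
    return W.reshape(420,560,3)
def ray(c,uv):
    n=cv2.undistortPoints(np.array(uv,float).reshape(-1,1,2),K(c),np.array(c['D']))[:,0]
    r=np.c_[n,np.ones(len(n))]@np.array(c['R']); return -np.array(c['R']).T@np.array(c['t']), r/np.linalg.norm(r,axis=1,keepdims=True)
def down(yaw):  # tool x axis at world angle yaw, z down
    c,s=np.cos(yaw),np.sin(yaw); return np.array([[c,s,0],[s,-c,0],[0,0,-1.]])
E
python3 - <<'E'
from h import *
s=robot.observe();R=np.array(s['orientation']);p=np.array(s['eef_pos']);c=camera_model('wrist')
C=-np.array(c['R']).T@np.array(c['t']);print(np.round(R,3),'cam in tool',R.T@(C-p),'axes in tool\n',np.round(R.T@np.array(c['R']).T,3), s['q'])
for n in['scene','side']:
    c=camera_model(n);W=cloud(c,np.load(f'pics/{n}0.npy'))
    for nm,box in dict(spr=(0.45,0.6,0.25,0.47,0.045),glass=(0.3,0.5,0.25,0.45,0.02)).items():
        x,y,z=W[...,0],W[...,1],W[...,2]
        m=(x>box[0])&(x<box[1])&(y>box[2])&(y<box[3])&(z>box[4])&(z<.3)
        P=W[m];
        if nm=='spr':
            for lo,hi in[(.28,.36),(.36,.45)]:
                Q=P[(P[:,1]>lo)&(P[:,1]<hi)];print(n,len(Q),Q.mean(0),Q.min(0),Q.max(0))
        else: print(n,nm,P.min(0),P.max(0),np.median(P,0))
from numpy import pi
Rs=down(-0.13)
for yaw in(-.13,-.13+pi):
    for pp in([.531,.32,.25],[.52,-.155,.2],[.5,-.26,.32],[.543,-.033,.1]): 
        print(yaw,pp,kin.ik(np.array(pp),down(yaw)))
E
```

```text
[[ 0.364  0.931  0.   ]
 [ 0.931 -0.364  0.   ]
 [ 0.     0.    -1.   ]] cam in tool [ 0.00208819 -0.07882449 -0.15494191] axes in tool
 [[ 1.     0.001  0.002]
 [-0.001  0.96   0.282]
 [-0.002 -0.282  0.96 ]] [ 1.11259701e+00  1.30379594e-01  1.48818186e+00 -2.72465434e-06
  1.52296527e+00 -8.54335150e-02]
scene 160 [0.53052918 0.32398325 0.06184587] [0.51391414 0.30790353 0.04511809] [0.54555205 0.33992656 0.07406686]
scene 188 [0.52173326 0.40333514 0.06177759] [0.50478562 0.38748585 0.04500991] [0.53642927 0.41818583 0.07555318]
scene glass [0.35616841 0.33753856 0.02005071] [0.42380487 0.40253357 0.08657721] [0.39173935 0.37044179 0.06079343]
side 92 [0.52986382 0.32365942 0.06442532] [0.5140564  0.30515757 0.04519051] [0.54645862 0.33933295 0.07810436]
side 100 [0.52006008 0.4036239  0.06454943] [0.50420566 0.38542375 0.0452632 ] [0.53558893 0.41979349 0.0780572 ]
side glass [0.32475985 0.25017801 0.02035993] [0.4991129  0.44886588 0.09086673] [0.40209538 0.34824601 0.06973745]
-0.13 [0.531, 0.32, 0.25] [ 4.59676875e-01  1.76587323e-01  1.40036059e+00 -4.44089210e-16
  1.56464474e+00  5.89676875e-01]
-0.13 [0.52, -0.155, 0.2] [-3.84191003e-01 -9.16834309e-03  1.68766168e+00 -4.44089210e-16
  1.46309932e+00 -2.54191003e-01]
-0.13 [0.5, -0.26, 0.32] [-5.70495738e-01  1.19540014e-02  1.44927379e+00 -4.44089210e-16
  1.68036487e+00 -4.40495738e-01]
-0.13 [0.543, -0.033, 0.1] [-1.54955661e-01  8.10221258e-02  1.78418341e+00 -4.44089210e-16
  1.27638711e+00 -2.49556610e-02]
3.0115926535897932 [0.531, 0.32, 0.25] [ 4.59676875e-01  1.76587323e-01  1.40036059e+00 -4.44089210e-16
  1.56464474e+00 -2.55191578e+00]
3.0115926535897932 [0.52, -0.155, 0.2] None
3.0115926535897932 [0.5, -0.26, 0.32] None
3.0115926535897932 [0.543, -0.033, 0.1] None
```

```bash
python3 - <<'E'
from h import *
def look(tag):
    p,d=snapshot('wrist');c=camera_model('wrist');cv2.imwrite(f'pics/{tag}.png',p)
    W=cloud(c,d);x,y,z=W[...,0],W[...,1],W[...,2]
    for cx,cy in((.530,.323),(.521,.403)):
        m=(np.hypot(x-cx,y-cy)<.025)&(z>.066)&(z<.085);Q=W[m]
        if len(Q)>5: print(tag,len(Q),Q.mean(0),Q.min(0),Q.max(0),cv2.minEnclosingCircle(Q[:,:2].astype(np.float32)))
    print([(round(r['score'],2),np.round(r['location'],4).tolist()) for r in nets.spot_point('spring_1','wrist')])
robot.goto(np.array([.530,.31,.20]),down(-.13)); look('w1')
robot.line_to(np.array([.530,.32,.15]),speed=.2); look('w2')
s=robot.observe();print(s['time_s'],s['eef_pos'],s['force'])
E
```

```text
w1 235 [0.53135564 0.32589952 0.07185989] [0.51595931 0.31022458 0.06607117] [0.54717164 0.34117139 0.07483671] ((0.5315632820129395, 0.32569417357444763), 0.015985243022441864)
w1 268 [0.52164831 0.40551557 0.07220008] [0.50650603 0.38949135 0.06603338] [0.53741851 0.42048036 0.07564452] ((0.5218413472175598, 0.40513819456100464), 0.015856970101594925)
[(0.93, [0.5237, 0.4032, 0.0185]), (0.69, [0.5288, 0.3243, 0.0138])]
w2 374 [0.53277307 0.3267667  0.07262677] [0.5171374  0.31075601 0.06609262] [0.54845288 0.34139132 0.07632153] ((0.5325826406478882, 0.3257867693901062), 0.016048265621066093)
w2 410 [0.52233032 0.40560006 0.07335213] [0.50751633 0.38950147 0.06609821] [0.53850977 0.42049077 0.07631246] ((0.5229220390319824, 0.4052196145057678), 0.015970051288604736)
[(0.98, [0.5282, 0.3242, 0.017]), (0.64, [0.5207, 0.4041, 0.0174])]
3.3417 [0.53061499 0.32048254 0.15166264] [1.31238505 0.16651888 0.87233834]
```

View pics/w2.png

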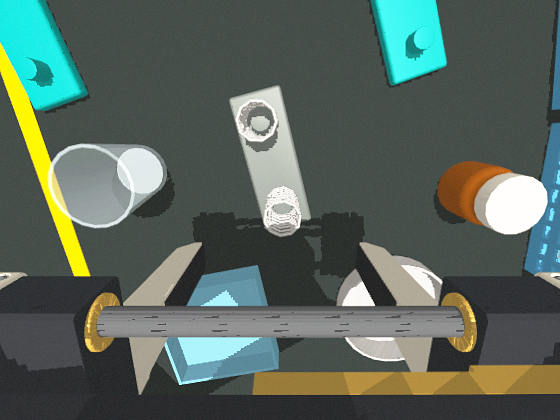

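The wrist view shows the test spring at (283,210) and the other spring at (258,122) on the grey stand. The fingers straddle the test spring. I'll grasp it.

```bash
python3 - <<'E'
from h import *
jaws.set_gripper(.06)
robot.line_to(np.array([.5315,.325,.059]),speed=.15)
s=robot.observe();print(s['time_s'],s['eef_pos'],s['force'],s['grip_width'])
jaws.set_gripper(.027,5)
s=robot.observe();print(s['time_s'],s['eef_pos'],s['force'],s['grip_width'])
robot.line_to(np.array([.5315,.325,.17]),speed=.15)
s=robot.observe();print(s['time_s'],s['eef_pos'],s['force'],s['grip_width'])
p,d=snapshot('wrist');cv2.imwrite('pics/w3.png',p);p,d=snapshot('scene');cv2.imwrite('pics/s3.png',p)
E
```

```text
4.8333 [0.53206173 0.32527558 0.05987069] [ 0.61631732 -0.08508234  1.37934516] 0.05985121772149276
5.4 [0.53168333 0.32506745 0.05922992] [ 0.42646682 -0.45053667  0.53378689] 0.03188070962961587
6.2917 [0.53083221 0.32465173 0.16864963] [ 0.46311097 -1.27940462 -0.92779744] 0.03165489185291528
```

View pics/w3.png

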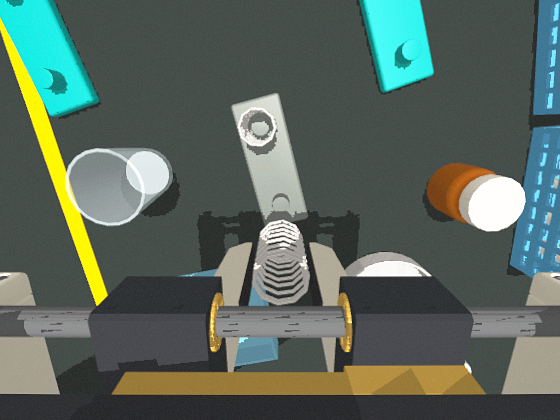

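View pics/s3.png

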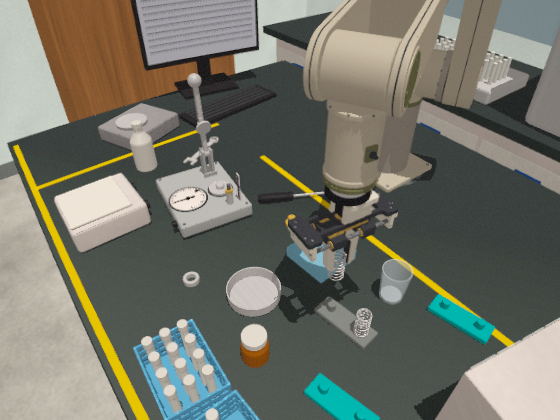

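The spring is held (grip width 31.7 mm) and the other one is still at (363,322) in the scene. Next I'll view the tester from two wrist positions.

```bash
python3 - <<'E'
from h import *
robot.goto(np.array([.530,-.06,.25]),down(-.187))
for i,(P) in enumerate([[.530,-.06,.25],[.522,-.13,.25]]):
    if i: robot.line_to(np.array(P),speed=.2)
    p,d=snapshot('wrist');c=camera_model('wrist');cv2.imwrite(f'pics/t{i}.png',p);np.save(f'pics/t{i}.npy',d)
    import pickle;pickle.dump({k:np.array(v) for k,v in c.items()},open(f'pics/t{i}.pkl','wb'))
    for th in['plate_top','dial','lever_pin','lever_ball','tester']:
        print(th,[(round(r['score'],2),np.round(r['location'],4).tolist()) for r in nets.spot_point(th,'wrist')[:2]])
    s=robot.observe();print(s['time_s'],s['eef_pos'],s['force'],s['grip_width'])
E
```

```text
plate_top [(0.83, [0.5208, -0.1535, 0.0509])]
dial [(0.86, [0.6116, -0.1695, 0.0458])]
lever_pin [(0.65, [0.504, -0.246, 0.115])]
lever_ball [(0.57, [0.572, -0.1289, 0.0018])]
tester [(0.63, [0.5744, -0.1296, 0.002])]
8.15 [ 0.53006279 -0.05933714  0.2497654 ] [ 0.32554542  0.40329566 -0.50568763] 0.03171283741376656
plate_top [(0.64, [0.5198, -0.1559, 0.0521])]
dial [(0.96, [0.6117, -0.1655, 0.0459]), (0.45, [0.5191, -0.1338, 0.2066])]
lever_pin [(0.64, [0.5038, -0.2446, 0.114])]
lever_ball []
tester [(0.95, [0.5721, -0.1285, 0.0021])]
8.95 [ 0.52215109 -0.12919096  0.25004174] [-0.31603216 -0.41644398 -0.1634884 ] 0.03175198542220748
```

View pics/t0.png

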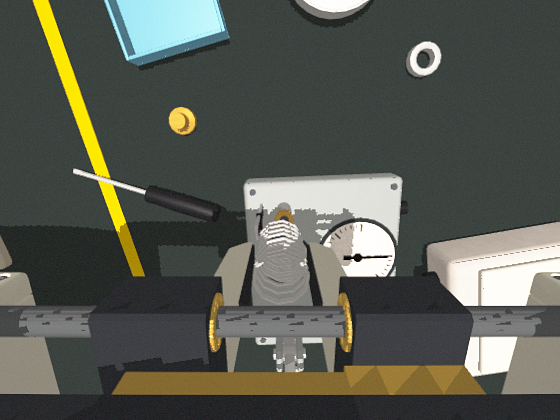

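View pics/t1.png

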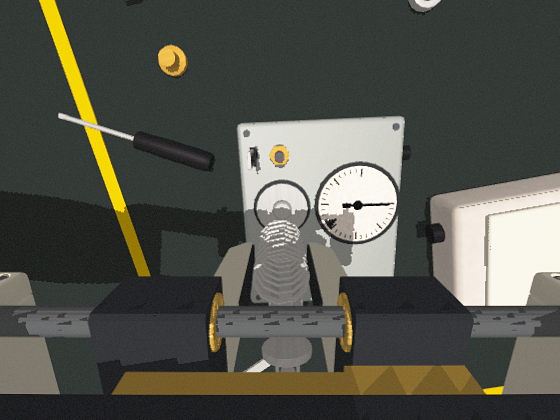

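The wrist picture t1 shows the plate at (282,205), the dial at (357,204) with its needle pointing right at zero, the stop post at (279,156), the height strip at (254,157) and the base front corners at (240,122) and (405,117). I'll fit the tester pose to these.

```bash
python3 - <<'E'
from h import *
import pickle
from scipy.optimize import minimize
def edges(W,yaw):
    x,y,z=W[...,0],W[...,1],W[...,2]
    m=(abs(z-.046)<.006)&(np.hypot(x-.572,y+.13)<.22)
    Q=W[m][:,:2]; e1=np.array([np.cos(yaw),np.sin(yaw)]);e2=np.array([-e1[1],e1[0]])
    return Q@e1,Q@e2,W[m]
for n in ['t0','t1','scene']:
    c=pickle.load(open(f'pics/{n}.pkl','rb')) if n!='scene' else camera_model('scene')
    d=np.load(f'pics/{n}.npy' if n!='scene' else 'pics/scene0.npy');W=cloud(c,d)
    a,b,Q=edges(W,-.187)
    # front edge: per-column max b; left/right edges: per-row min/max a
    def edge(u,v,fn,lo,hi):
        bins=np.arange(lo,hi,.004);xs=[];ys=[]
        for l in bins:
            k=(u>=l)&(u<l+.004)
            if k.sum()>3: xs.append(l+.002);ys.append(fn(v[k]))
        xs,ys=np.array(xs),np.array(ys);
        if len(xs)<5:return None
        k=np.ones(len(xs),bool)
        for _ in range(4):
            f=np.polyfit(xs[k],ys[k],1);r=abs(ys-np.polyval(f,xs));k=r<max(.0015,1.5*np.median(r))
        return f,np.polyval(f,xs.mean()),k.sum(),xs.mean()
    am,bm=np.median(a),np.median(b)
    o=np.array([.5725,-.1295]);e1=np.array([np.cos(-.187),np.sin(-.187)]);e2=np.array([-e1[1],e1[0]]);oa,ob=o@e1,o@e2
    for nm,r in dict(front=edge(a-oa,b-ob,np.max,-.085,.085),left=edge(b-ob,a-oa,np.min,-.02,.065),right=edge(b-ob,a-oa,np.max,-.02,.065)).items(): print(n,nm,r)
    z=Q[:,2];print('top z',np.median(z))
    # dial & plate
    if n!='scene':
        g=cv2.imread(f'pics/{n}.png',0)
    for nm,l,zz in(('ball',(.505,-.26),(.28,.36)),):
        x,y,z=W[...,0],W[...,1],W[...,2];m=(np.hypot(x-l[0],y-l[1])<.03)&(z>zz[0])&(z<zz[1]);B=W[m]
        if len(B)>20:
            B=B[B[:,2]>.305];A=np.c_[2*B,np.ones(len(B))];s=np.linalg.lstsq(A,(B**2).sum(1),rcond=None)[0];print('ball',len(B),s[:3],np.sqrt(s[3]+s[:3]@s[:3]))
            f=lambda C:((np.linalg.norm(B-C,axis=1)-.018)**2).clip(0,4e-6).sum();print('ball fixed r',minimize(f,[.505,-.26,.325],method='Nelder-Mead').x)
            print(B.min(0),B.max(0))
E
python3 - <<'E'
import cv2
p=cv2.imread('pics/t1.png')[90:290,220:420];cv2.imwrite('pics/t1z.png',cv2.resize(p,None,fx=3,fy=3,interpolation=cv2.INTER_CUBIC))
E
```

```text
t0 front (array([0.04252179, 0.07616293]), np.float64(0.07620545061527241), np.int64(43), np.float64(0.001000000000000069))
t0 left (array([-0.04698172, -0.09723666]), np.float64(-0.09836421985659165), np.int64(19), np.float64(0.024))
t0 right (array([-0.0435643 ,  0.09964668]), np.float64(0.09860113514041985), np.int64(19), np.float64(0.024))
top z 0.044932549838871114
t1 front (array([0.04620323, 0.07664768]), np.float64(0.0766938867212422), np.int64(43), np.float64(0.001000000000000069))
t1 left (array([-0.04953522, -0.09752099]), np.float64(-0.09870983910672104), np.int64(22), np.float64(0.024))
t1 right (array([-0.03871551,  0.09960497]), np.float64(0.0986757963835578), np.int64(19), np.float64(0.024))
top z 0.0451985342551203
scene front (array([0.03826539, 0.07354889]), np.float64(0.07358715746560941), np.int64(29), np.float64(0.001000000000000069))
scene left (array([-0.13196927, -0.09284596]), np.float64(-0.096013224622521), np.int64(16), np.float64(0.024))
scene right (array([-0.03261958,  0.09961178]), np.float64(0.09882891431029855), np.int64(15), np.float64(0.024))
top z 0.0456891750363959
ball 179 [ 0.50414332 -0.2568342   0.32384337] 0.01805364841916683
ball fixed r [ 0.50386746 -0.25709538  0.32415694]
[ 0.48688689 -0.26395518  0.30508853] [ 0.52252652 -0.23723281  0.34296531]
```

View pics/t1z.png

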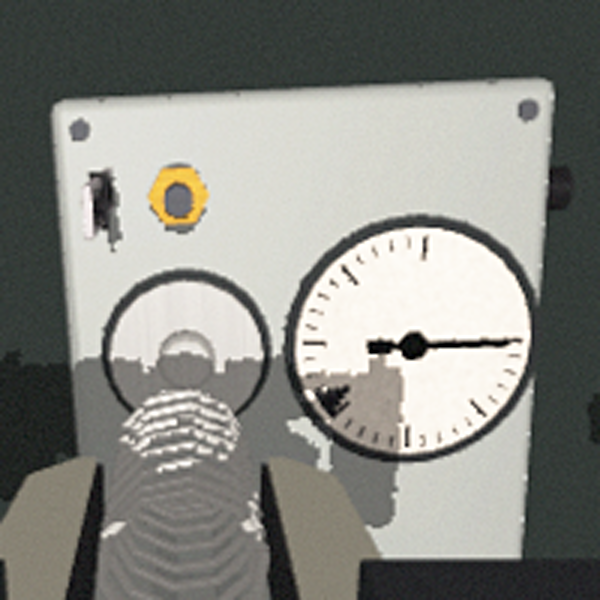

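```bash
python3 - <<'E'
from h import *
import pickle
def hit(c,uv,z):
    o,r=ray(c,uv);return o+r[0]*(z-o[2])/r[0,2]
c=pickle.load(open('pics/t1.pkl','rb'))
print('plate ring z.045/.052',hit(c,(282.3,207.3),.045),hit(c,(282.3,207.3),.052),'dial',hit(c,(357.3,205),.046))
W=cloud(c,np.load('pics/t1.npy'));x,y,z=W[...,0],W[...,1],W[...,2]
tcp=np.array([.522,-.130,.25])
m=(np.hypot(x-tcp[0],y-tcp[1])<.04)&(z>.19)&(z<.29);v,u=np.where(m);print('u,v rng',u.min(),u.max(),v.min(),v.max())
# spring-only: exclude fingers by column
sel=m&(np.arange(560)[None,:]>258)&(np.arange(560)[None,:]<304)
Q=W[sel];print(len(Q))
for lo in np.arange(.195,.27,.005):
    q=Q[(Q[:,2]>lo)&(Q[:,2]<lo+.005)]
    if len(q)>10:print(round(lo,3),len(q),q.min(0),q.max(0),q[:,:2].mean(0))
# plate surface cloud
m=(abs(z-.052)<.004)&(np.hypot(x-.52,y+.154)<.05);q=W[m];print('z',np.median(q[:,2]),q[:,:2].min(0),q[:,:2].max(0))
# mark predictions
im=cv2.imread('pics/t1.png')
def circ(cen,r):
    t=np.linspace(0,2*np.pi,60);return np.c_[cen[0]+r*np.cos(t),cen[1]+r*np.sin(t),0*t+cen[2]]
for cen,r,col in[((.5199,-.1523,.052),.032,(0,0,255)),((.5199,-.1523,.062),.009,(0,0,255)),((.5205,-.1505,.052),.032,(0,255,0))]:
    for p in proj(c,circ(cen,r)):cv2.circle(im,tuple(int(round(k*4)) for k in p),3,col,-1,shift=2)
e1=np.array([np.cos(-.143),np.sin(-.143)]);e2=np.array([-e1[1],e1[0]])
cv2.imwrite('pics/t1o.png',cv2.resize(im[110:290,220:420],None,fx=4,fy=3.3,interpolation=cv2.INTER_CUBIC))
E
```

```text
plate ring z.045/.052 [ 0.52100228 -0.15064025  0.045     ] [ 0.5213103  -0.14869588  0.052     ] dial [ 0.61458944 -0.16490808  0.046     ]
u,v rng 214 347 219 305
2700
0.205 188 [ 0.50875309 -0.14386804  0.20513532] [ 0.53823906 -0.11395632  0.20954167] [ 0.52349402 -0.12412735]
0.21 91 [ 0.51186524 -0.1444187   0.21030355] [ 0.53781358 -0.11444178  0.21493251] [ 0.52287241 -0.13901201]
0.215 203 [ 0.50867001 -0.1449237   0.21500786] [ 0.53725491 -0.11404514  0.21994808] [ 0.5209435  -0.12514564]
0.22 124 [ 0.50970398 -0.14428052  0.22000872] [ 0.53784074 -0.11420457  0.2249412 ] [ 0.52817701 -0.12728154]
0.225 216 [ 0.50871441 -0.14511509  0.22502031] [ 0.53712142 -0.1137217   0.22987723] [ 0.51985556 -0.13228194]
0.23 186 [ 0.50894218 -0.14175906  0.23008178] [ 0.53745909 -0.11401626  0.23493118] [ 0.52399514 -0.1193241 ]
0.235 214 [ 0.50820224 -0.14480564  0.23507361] [ 0.53699858 -0.11421091  0.23998263] [ 0.52314153 -0.13624413]
0.24 290 [ 0.508372   -0.14475302  0.24000804] [ 0.53618528 -0.11397509  0.24498716] [ 0.51932497 -0.12864517]
0.245 222 [ 0.51202589 -0.1441737   0.24501049] [ 0.53657831 -0.1140268   0.24999261] [ 0.52724788 -0.12389597]
0.25 252 [ 0.50849981 -0.14475643  0.25003597] [ 0.5361948  -0.11429235  0.25499303] [ 0.52041406 -0.13696534]
0.255 196 [ 0.50939513 -0.14347067  0.25501094] [ 0.53600468 -0.11410395  0.25998837] [ 0.52387487 -0.12006306]
0.26 515 [ 0.50881284 -0.14478517  0.26001072] [ 0.53583396 -0.11416111  0.26489782] [ 0.52253865 -0.13093932]
z 0.051635602977761264 [ 0.48916646 -0.18079723] [ 0.56813619 -0.11845761]
```

View pics/t1o.png

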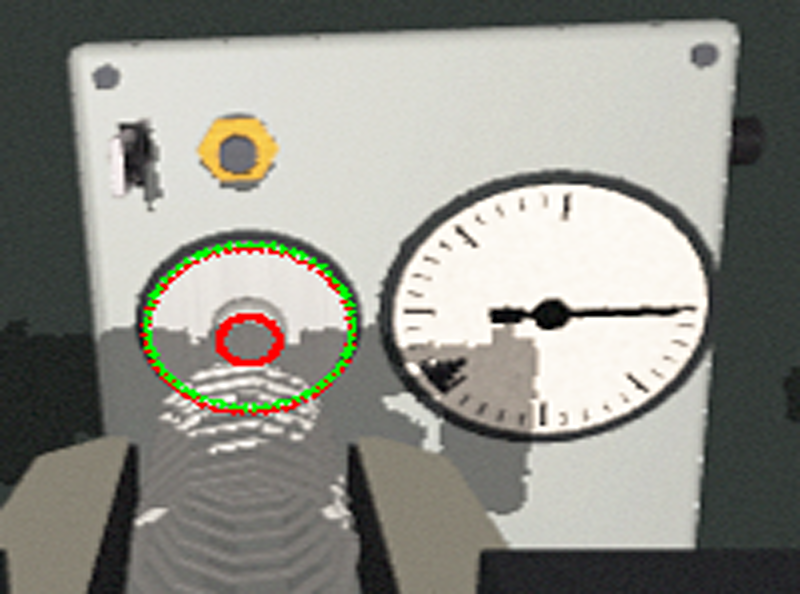

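The overlay fits: plate centre ≈ (.5203,-.1515), yaw ≈ -0.143. I'll move over the stub, look close up, then lower with force checks.

```bash
python3 - <<'E'
from h import *
R=down(-.143)
robot.line_to(np.array([.520,-.1515,.16]),R,speed=.12)
robot.line_to(np.array([.520,-.1515,.113]),R,speed=.1)
p,d=snapshot('wrist');c=camera_model('wrist');cv2.imwrite('pics/t2.png',p);np.save('pics/t2.npy',d)
import pickle;pickle.dump({k:np.array(v) for k,v in c.items()},open('pics/t2.pkl','wb'))
p,d=snapshot('scene');cv2.imwrite('pics/s4.png',p);np.save('pics/s4.npy',d)
s=robot.observe();print(s['time_s'],s['eef_pos'],s['force'],s['grip_width'])
W=cloud(camera_model('scene'),d);x,y,z=W[...,0],W[...,1],W[...,2]
for n,W in(('scene',W),('wrist',cloud(c,np.load('pics/t2.npy')))):
    x,y,z=W[...,0],W[...,1],W[...,2]
    for lo,hi in((.049,.056),(.0655,.075),(.075,.09)):
        m=(np.hypot(x-.52,y+.1515)<.03)&(z>lo)&(z<hi);q=W[m]
        if len(q): print(n,lo,len(q),q.min(0),q.max(0))
im=cv2.imread('pics/t2.png');cv2.imwrite('pics/t2z.png',cv2.resize(im[140:320,190:390],None,fx=4,fy=3.3))
im=cv2.imread('pics/s4.png');cv2.imwrite('pics/s4z.png',cv2.resize(im[60:260,130:330],None,fx=3,fy=3))
E
```

```text
10.5917 [ 0.52066677 -0.1517598   0.11402698] [-0.43319111  0.05081471  0.99463598] 0.03150325184195891
scene 0.049 138 [ 0.49144565 -0.18075813  0.04903131] [ 0.54955103 -0.12320472  0.05595125]
scene 0.0655 22 [ 0.50492697 -0.16897213  0.06870727] [ 0.53439313 -0.13933763  0.0742699 ]
scene 0.075 29 [ 0.50450569 -0.17084823  0.07500162] [ 0.53681299 -0.13726437  0.08914736]
wrist 0.049 2426 [ 0.49005577 -0.17976581  0.05015974] [ 0.54990332 -0.1215174   0.05588065]
wrist 0.0655 193 [ 0.50708754 -0.16608879  0.06915366] [ 0.53684829 -0.13606345  0.07487633]
wrist 0.075 478 [ 0.50703125 -0.16697561  0.07500908] [ 0.53640043 -0.13577991  0.08990977]
```

View pics/t2z.png

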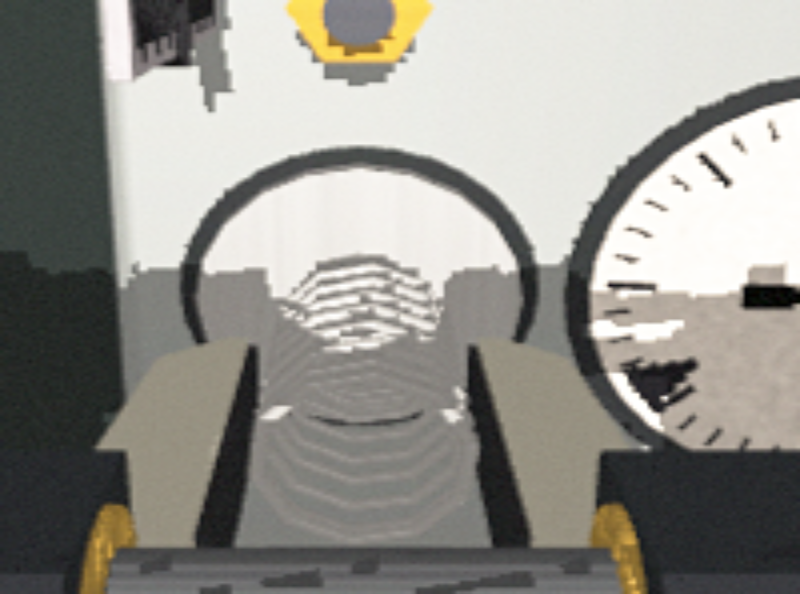

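View pics/s4z.png

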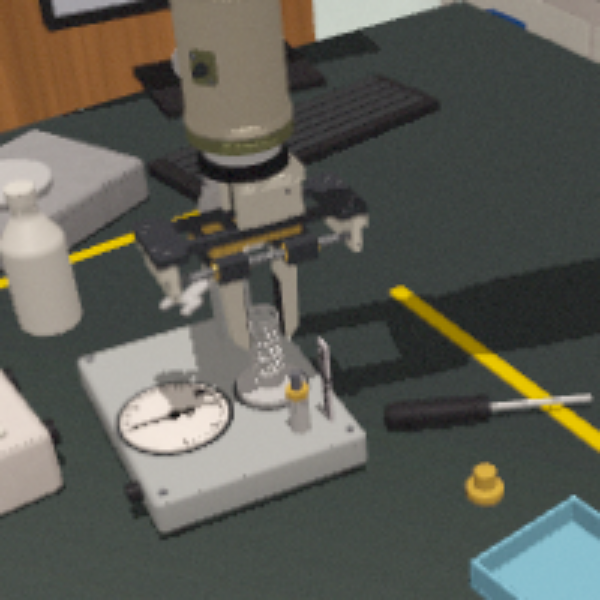

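```bash
python3 - <<'E'
from h import *
import pickle
c=pickle.load(open('pics/t2.pkl','rb'));im=cv2.imread('pics/t2.png');g=im.copy()
big=cv2.resize(im[140:320,190:390],None,fx=4,fy=3.3)
t=np.linspace(0,2*np.pi,90)
for cen,r,col in[((.5205,-.1513,.052),.032,(0,0,255)),((.5215,-.151,.0692),.016,(0,255,0))]:
    P=proj(c,np.c_[cen[0]+r*np.cos(t),cen[1]+r*np.sin(t),0*t+cen[2]])
    for p in P:cv2.circle(big,(int((p[0]+.5-190)*4),int((p[1]+.5-140)*3.3)),2,col,-1)
cv2.imwrite('pics/t2o.png',big)
E
```

```text
(no output)
```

View pics/t2o.png

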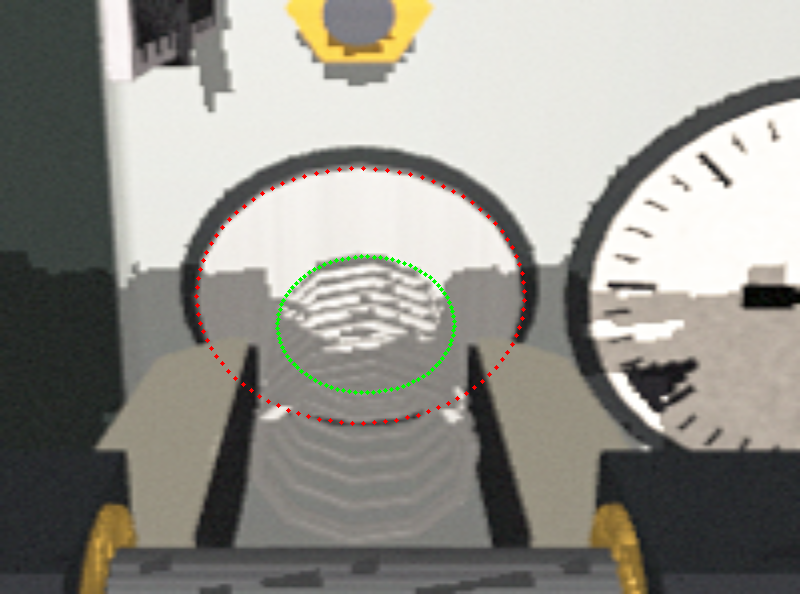

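Spring and stub are aligned to within about 1 mm. I'll lower in steps, watching the force.

```bash
python3 - <<'E'
from h import *
f0=np.mean([robot.observe()['force'] for _ in range(5)],0)
for z in(.106,.102,.099,.097,.096):
    robot.line_to(np.array([.520,-.1515,z]),speed=.06)
    s=robot.observe();print(z,s['time_s'],s['eef_pos'][2],s['force']-f0)
    if s['force'][2]-f0[2]>4:break
p,d=snapshot('wrist');c=camera_model('wrist');cv2.imwrite('pics/t3z.png',cv2.resize(p[140:320,190:390],None,fx=4,fy=3.3))
p,d=snapshot('scene');cv2.imwrite('pics/s5z.png',cv2.resize(p[160:230,180:270],None,fx=8,fy=8))
W=cloud(camera_model('scene'),d);x,y,z=W[...,0],W[...,1],W[...,2]
E
```

```text
0.106 10.8583 0.10561774742619454 [ 0.91754391 -0.89451373 -0.55488192]
0.102 11.1083 0.10160953948254198 [-0.01616555 -0.52747786 -1.38357529]
0.099 11.3583 0.0987341208632277 [ 0.17992676 -0.04185865 -1.40038673]
0.097 11.6083 0.09707952281467282 [ 0.20657966 -0.113634   -0.63806022]
0.096 11.8583 0.0961724800119593 [-0.30744456  0.71113796  0.6162552 ]
```

View pics/t3z.png

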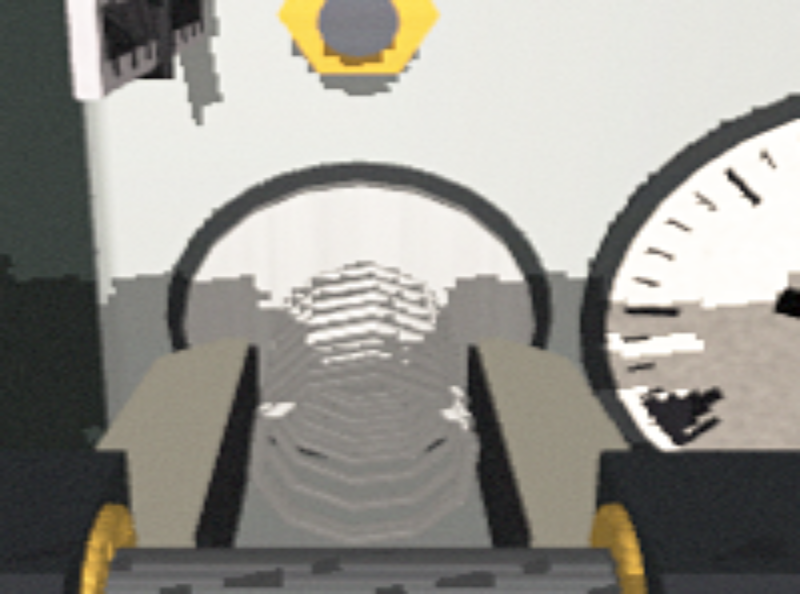

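View pics/s5z.png

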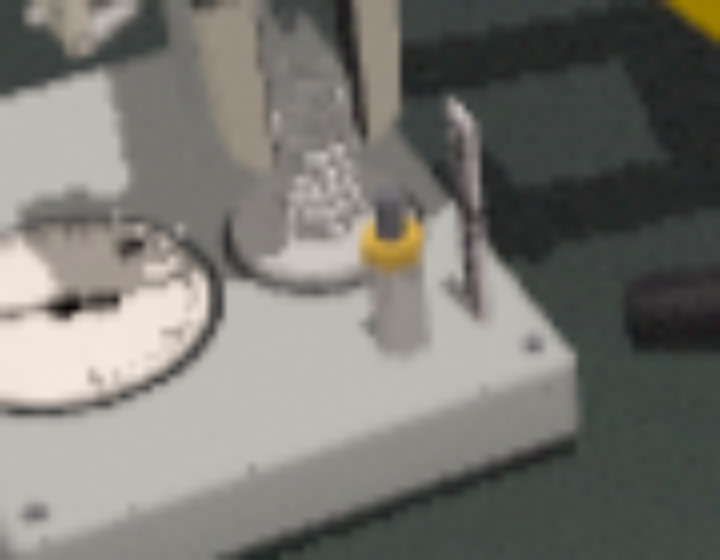

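```bash
python3 - <<'E'
from h import *
jaws.set_gripper(.060)
robot.line_to(np.array([.520,-.1515,.18]),speed=.2)
s=robot.observe();print(s['time_s'],s['eef_pos'],s['force'],s['grip_width'])
p,d=snapshot('wrist');c=camera_model('wrist');cv2.imwrite('pics/t4z.png',cv2.resize(p[90:320,190:390],None,fx=4,fy=2.6))
W=cloud(c,d);x,y,z=W[...,0],W[...,1],W[...,2]
for lo,hi in((.066,.08),(.08,.095),(.1,.12)):
    m=(np.hypot(x-.52,y+.1515)<.03)&(z>lo)&(z<hi);q=W[m]
    if len(q): print(lo,len(q),q.min(0),q.max(0))
p,d=snapshot('scene');cv2.imwrite('pics/s6z.png',cv2.resize(p[60:260,130:330],None,fx=3,fy=3));np.save('pics/s6.npy',d)
for cam in['scene','wrist']:print([(round(r['score'],2),np.round(r['location'],4).tolist()) for r in nets.spot_point('lever_ball',cam)+nets.spot_point('lever_pin',cam)])
E
```

```text
13.2 [ 0.5198455  -0.15143981  0.1793592 ] [-0.35324414  0.19549433 -0.36761598] 0.05987534580522633
0.066 258 [ 0.50547887 -0.16645188  0.06600261] [ 0.53576164 -0.13537699  0.07999171]
0.08 301 [ 0.50595779 -0.16614226  0.08009175] [ 0.53559909 -0.13560718  0.09499984]
0.1 437 [ 0.50412823 -0.16627618  0.10000007] [ 0.53559056 -0.13542546  0.1114917 ]
[(0.41, [0.502, -0.2618, 0.3223]), (0.6, [0.5038, -0.2374, 0.1155])]
[(0.86, [0.5031, -0.2432, 0.112])]
```

View pics/t4z.png

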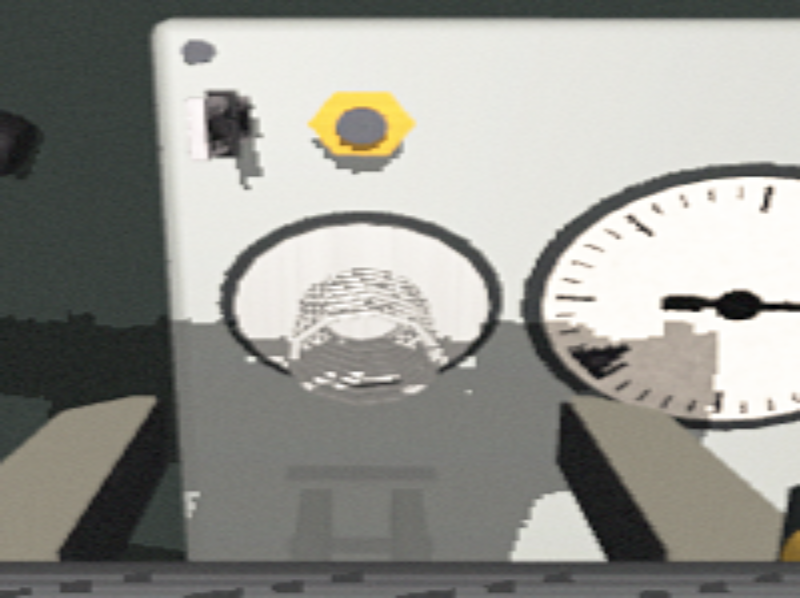

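View pics/s6z.png

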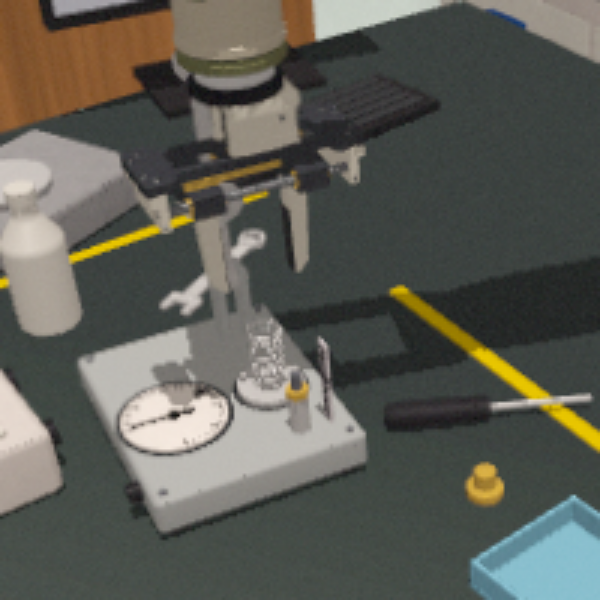

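The spring stands upright over the stub: centre (.5205,-.151), top at z .1115 and the same centre at every height. The needle is still at zero. Next, the lever ball.

```bash
cat >> h.py <<'E'
YAW=-.143
E1=np.array([np.cos(YAW),np.sin(YAW),0]);E2=np.array([-np.sin(YAW),np.cos(YAW),0])
PIN=np.array([.5073,-.2406,.115])
def tcp(th,dz=0,dx=0): return PIN+.21*(np.cos(th)*E2+np.array([0,0,np.sin(th)]))-np.array([0,0,.008-dz])+dx*E1
def favg(n=5):
    F=[]
    for _ in range(n):
        F.append(robot.observe()['force']);robot.sleep(.02)
    return np.mean(F,0)
E
python3 - <<'E'
from h import *
R=down(YAW);B=tcp(1.65)
print(B,[kin.ik(tcp(t),R) is not None for t in(1.65,1.2,.8,.4,0)],kin.ik(B+[0,0,.085],R) is not None)
robot.line_to(np.array([.520,-.1515,.39]),speed=.3)
jaws.set_gripper(.085)
robot.line_to(B+[0,0,.08],R,speed=.2)
f0=favg();np.save('f0.npy',f0)
p,d=snapshot('scene');W=cloud(camera_model('scene'),d);cv2.imwrite('pics/s7z.png',cv2.resize(p[0:200,100:300],None,fx=3,fy=3))
p,d=snapshot('wrist');cv2.imwrite('pics/t5.png',p)
print(f0,robot.observe()['time_s'])
E
```

```text
[ 0.50493209 -0.25704579  0.31634166] [True, True, True, True, True] True
[ 0.14893923  0.30164486 -0.31968307] 15.85
```

View pics/s7z.png

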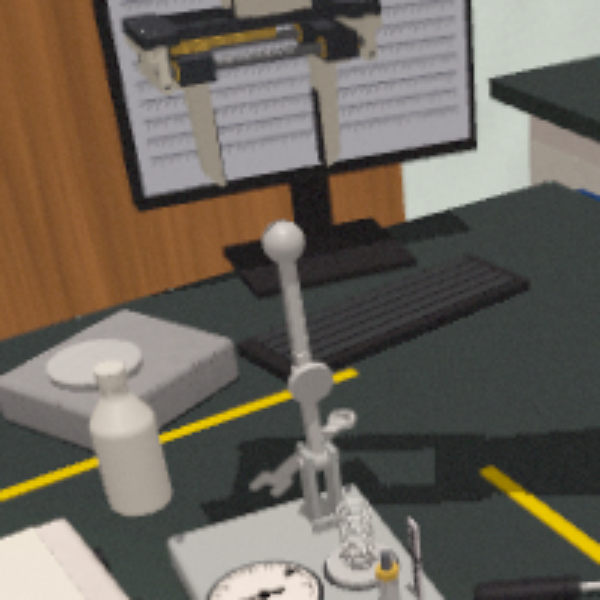

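View pics/t5.png

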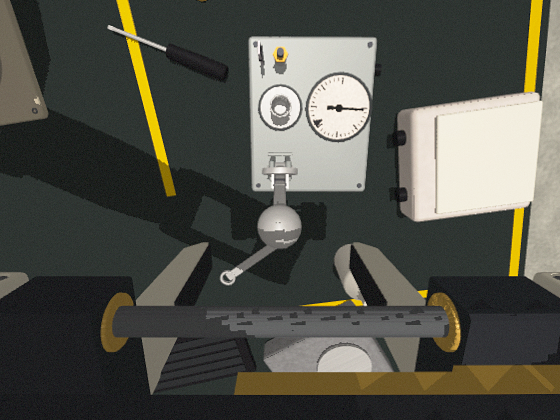

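The fingers straddle the ball, which is at (280,227) in the wrist view. The white tool behind it lies on the bench. I'll descend and grip.

```bash
python3 - <<'E'
from h import *
from scipy.optimize import least_squares
p,d=snapshot('wrist');W=cloud(camera_model('wrist'),d);B=W[(np.linalg.norm(W-np.array([.505,-.257,.324]),axis=-1)<.026)]
r=least_squares(lambda C:np.linalg.norm(B-C,axis=1)-.018,[.505,-.257,.324],loss='soft_l1',f_scale=.001).x;print('ball',r,len(B))
g=r-PIN;print('theta',np.arctan2(g[2],g@E2),'rad',np.hypot(g[2],g@E2),'lat',g@E1)
robot.line_to(tcp(1.65),speed=.12)
f0=np.load('f0.npy');print(favg()-f0)
jaws.set_gripper(.030,20)
s=robot.observe();print(s['time_s'],s['eef_pos'],s['grip_width'],favg()-f0)
E
```

```text
ball [ 0.50485199 -0.25525282  0.32398421] 1523
theta 1.6417452331026 rad 0.2095113072719973 lat -0.0003348019484019872
[-0.06943162 -0.49648768  0.30514378]
17.65 [ 0.50442207 -0.25699995  0.31630792] 0.034983341341373056 [-5.53389924  0.805766    1.82848833]
```

```bash
python3 - <<'E'
from h import *
f0=np.load('f0.npy')
dx=-.0008
robot.line_to(tcp(1.645,dx=dx),speed=.05); print(favg(3)-f0)
jaws.set_gripper(.030,30)
for t in(1.5,1.35,1.2,1.05,.9):
    robot.line_to(tcp(t,dx=dx),speed=.12)
    s=robot.observe();print(t,round(s['time_s'],2),np.round(s['force']-f0,1),round(s['grip_width'],4))
    if np.abs(s['force']-f0).max()>20:break
p,d=snapshot('scene');cv2.imwrite('pics/s8z.png',cv2.resize(p[30:230,100:300],None,fx=3,fy=3))
E
```

```text
[-1.55228266 -0.81567436  0.60031121]
1.5 18.65 [ 0.1 -0.  -0.7] 0.035
1.35 19.06 [-0.6 -0.7 -2.4] 0.0346
1.2 19.47 [ 0.5  0.4 -0.5] 0.0346
1.05 19.88 [ 0.8  1.  -0.1] 0.0347
0.9 20.28 [2.4 1.3 0. ] 0.0345
```

View pics/s8z.png

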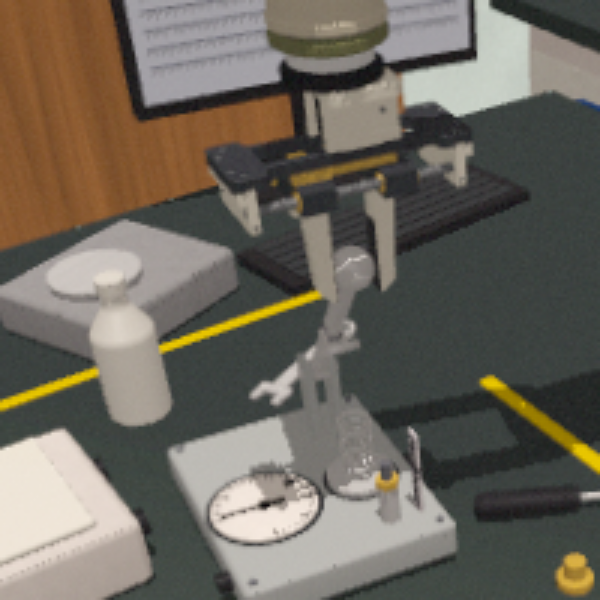

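The lever follows smoothly with the ball held at (350,267) in the zoom. Continuing.

```bash
python3 - <<'E'
from h import *
f0=np.load('f0.npy')
dx=-.0004
for t in(.75,.6,.45,.32,.23):
    robot.line_to(tcp(t,dx=dx),speed=.12)
    s=robot.observe();print(t,round(s['time_s'],2),np.round(s['force']-f0,1),round(s['grip_width'],4))
    if np.abs(s['force']-f0).max()>20:break
p,d=snapshot('scene');cv2.imwrite('pics/s9z.png',cv2.resize(p[60:260,120:320],None,fx=3,fy=3))
p,d=snapshot('wrist');cv2.imwrite('pics/t9.png',p)
print(favg()-f0)
E
```

```text
0.75 20.74 [1.7 2.  0.7] 0.0346
0.6 21.15 [ 1.5 -0.  -0.3] 0.0348
0.45 21.56 [ 0.9  1.  -1. ] 0.0348
0.32 21.93 [ 0.3  0.3 -1. ] 0.0346
0.23 22.24 [ 0.7  0.7 -1.4] 0.0347
[ 0.00994331  1.35712864 -1.22768327]
```

View pics/s9z.png

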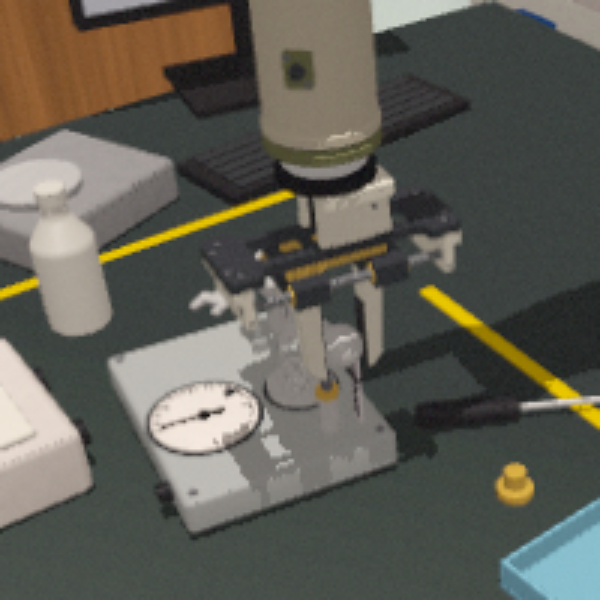

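View pics/t9.png

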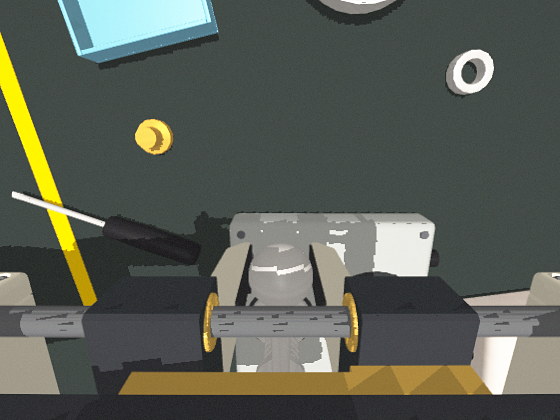

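```bash
python3 - <<'E'
from h import *
f0=np.load('f0.npy')
dx=-.0003
jaws.set_gripper(.030,45)
for t in(.15,.09,.05,.03,.015,.005,0):
    robot.line_to(tcp(t,dx=dx),speed=.08)
    f=favg(3)-f0;s=robot.observe();print(t,round(s['time_s'],2),np.round(f,1),np.round(s['eef_pos'],4),round(s['grip_width'],4))
    if f[2]>14:break
E
```

```text
0.15 23.05 [-0.9  1.6  0.5] [ 0.5366 -0.035   0.1387] 0.0345
0.09 23.41 [-2.   2.6  2.1] [ 0.5368 -0.0335  0.1264] 0.0343
0.05 23.72 [-2.8  3.7  3.4] [ 0.537  -0.0329  0.118 ] 0.0342
0.03 24.02 [-2.8  3.9  4.2] [ 0.5371 -0.0327  0.1138] 0.0341
0.015 24.32 [-3.   3.7  4. ] [ 0.5371 -0.0327  0.1106] 0.0345
0.005 24.62 [-2.9  3.9  3.9] [ 0.5371 -0.0327  0.1084] 0.0343
0 24.92 [-3.   4.   4.7] [ 0.5371 -0.0327  0.1075] 0.0342
```

```bash
python3 - <<'E'
from h import *
f0=np.load('f0.npy')
dx=-.0006
for dz in(-.001,-.002,-.0028,-.0036,-.0044,-.005,-.0056,-.0062):
    robot.line_to(tcp(0,dz=dz,dx=dx)+.0006*E2,speed=.03)
    f=favg(3)-f0;s=robot.observe();print(dz,round(s['time_s'],2),np.round(f,1),np.round(s['eef_pos'],4),round(s['grip_width'],4))
    if f[2]>16:break
p,d=snapshot('scene');cv2.imwrite('pics/s10z.png',cv2.resize(p[60:260,120:320],None,fx=3,fy=3));cv2.imwrite('pics/d10.png',cv2.resize(p[180:220,160:215],None,fx=12,fy=12,interpolation=cv2.INTER_CUBIC))
E
```

```text
-0.001 25.22 [-2.2  1.2  5.4] [ 0.5371 -0.0326  0.1066] 0.0348
-0.002 25.52 [-3.9  0.7  8.8] [ 0.5372 -0.0326  0.1059] 0.0342
-0.0028 25.82 [-5.6  1.2 10.9] [ 0.5372 -0.0326  0.1054] 0.0346
-0.0036 26.12 [-7.4  1.4 14.5] [ 0.5373 -0.0326  0.1051] 0.0344
-0.0044 26.42 [-8.5  1.4 16.1] [ 0.5374 -0.0325  0.1046] 0.0344
```

View pics/s10z.png

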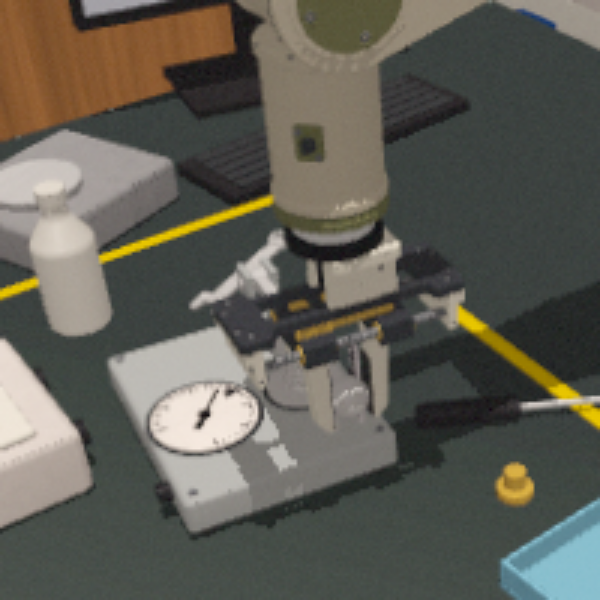

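View pics/d10.png

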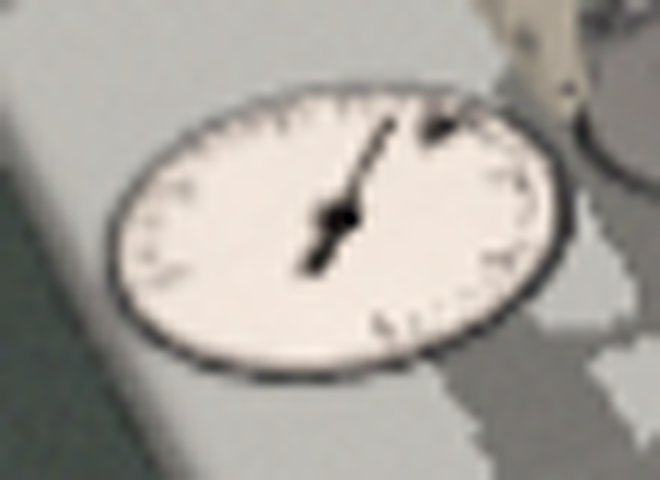

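The needle is at about 13 N, short of the bold wedge. I'll press to about 20 N and hold for a bit over two seconds while reading it.

```bash
python3 - <<'E'
from h import *
f0=np.load('f0.npy')
dx=-.0014; dz=-.0054
while True:
    robot.line_to(tcp(0,dz=dz,dx=dx)+.0006*E2,speed=.03)
    f=favg(3)-f0;s=robot.observe();print(dz,round(s['time_s'],2),np.round(f,1),np.round(s['eef_pos'],4))
    if f[2]>19 or dz<-.008:break
    dz-=.0006
t0=robot.observe()['time_s'];ims=[]
while robot.observe()['time_s']-t0<2.4:
    p,d=snapshot('scene');ims.append(p);f=favg(5)-f0;robot.sleep(.3);print(np.round(f,1),round(robot.observe()['time_s'],2))
c=camera_model('scene');np.save('pics/s11d.npy',d);cv2.imwrite('pics/s11.png',p)
m=np.mean(ims,0).astype(np.uint8)
# rectify dial: plane at z .046, centre (.614,-.165)
D=np.array([.6140,-.1655,.046]);N=500;u,v=np.meshgrid(np.linspace(-.055,.055,N),np.linspace(.055,-.055,N))
P=D+u[...,None]*E1+v[...,None]*E2;uv=proj(c,P.reshape(-1,3)).reshape(N,N,2).astype(np.float32)
cv2.imwrite('pics/d11.png',cv2.remap(m,uv[...,0],uv[...,1],cv2.INTER_CUBIC))
E
```

```text
-0.0054 26.77 [-7.6  1.7 18.4] [ 0.5373 -0.0326  0.1043]
-0.006 27.07 [-7.8  1.8 20.2] [ 0.5374 -0.0326  0.1039]
[-7.6  1.4 20.4] 27.5
[-7.1  1.6 20.3] 27.93
[-7.   1.8 20.4] 28.37
[-7.1  1.7 20.8] 28.8
[-7.6  1.6 20.1] 29.23
[-7.4  1.4 20.4] 29.67
```

View pics/d11.png

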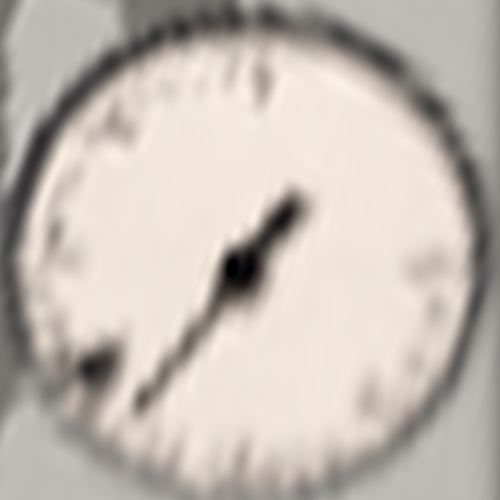

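View pics/s11.png

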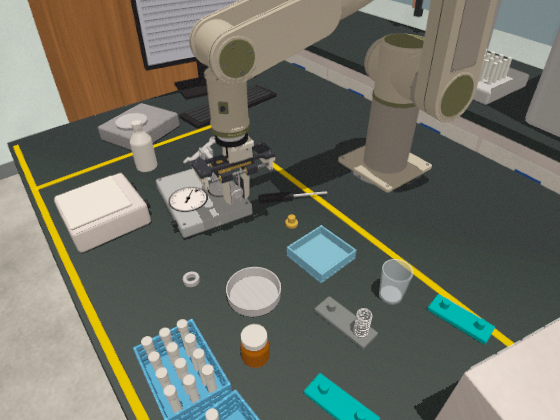

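Rectified dial: the needle points at 2.21 rad clockwise (13.8 N), short of the wedge at 2.55 rad (16 N), at a steady 20 N on the ball for over 2.4 s. The spring is weak, so it goes in the scrap dish. Swinging the lever back open.

```bash
python3 - <<'E'
from h import *
f0=np.load('f0.npy')
robot.line_to(tcp(0.01,dx=-.0010)+.0006*E2,speed=.04)
f=favg(3)-f0;print(f)
for t in(.1,.25,.4,.55,.7,.85,1.0,1.15,1.3,1.45,1.6,1.72):
    robot.line_to(tcp(t,dx=-.0008),speed=.14)
    s=robot.observe();f=s['force']-f0;print(t,round(s['time_s'],2),np.round(f,1),round(s['grip_width'],4))
    if np.abs(f).max()>22:break
E
```

```text
[ 0.23781591 -0.74511228  4.64081096]
0.1 30.35 [0.8 1.3 1.1] 0.0348
0.25 30.73 [ 3.6 -1.9 -1.7] 0.0345
0.4 31.1 [ 4.3 -0.1 -2.3] 0.0343
0.55 31.48 [ 4.6 -1.7 -2. ] 0.0344
0.7 31.85 [ 4.7 -0.9 -1.9] 0.0344
0.85 32.23 [ 4.6  0.2 -0.7] 0.0346
1.0 32.6 [ 3.6 -1.1 -0.6] 0.0344
1.15 32.98 [3.5 1.4 1.4] 0.0346
1.3 33.35 [3.4 0.  1.5] 0.0345
1.45 33.73 [2.3 0.7 4.4] 0.0343
1.6 34.1 [ 0.6 -1.5  6.1] 0.0327
1.72 34.43 [ 1.7 -1.6  1.4] 0.0302
```

The grip narrowed to 30 mm near the end, so the ball may have slipped in the pads. I'll look before letting go.

```bash
python3 - <<'E'
from h import *
p,d=snapshot('scene');cv2.imwrite('pics/s12z.png',cv2.resize(p[20:220,100:300],None,fx=3,fy=3))
p,d=snapshot('wrist');cv2.imwrite('pics/t12.png',p);W=cloud(camera_model('wrist'),d);B=W[np.linalg.norm(W-(tcp(1.65)+[0,0,.008]),axis=-1)<.03]
print(len(B),B.min(0),B.max(0),robot.observe()['eef_pos'])
E
```

```text
5464 [ 0.4751966  -0.27775554  0.30352273] [ 0.53356146 -0.23322774  0.35039265] [ 0.50196412 -0.27056258  0.31401689]
```

View pics/s12z.png

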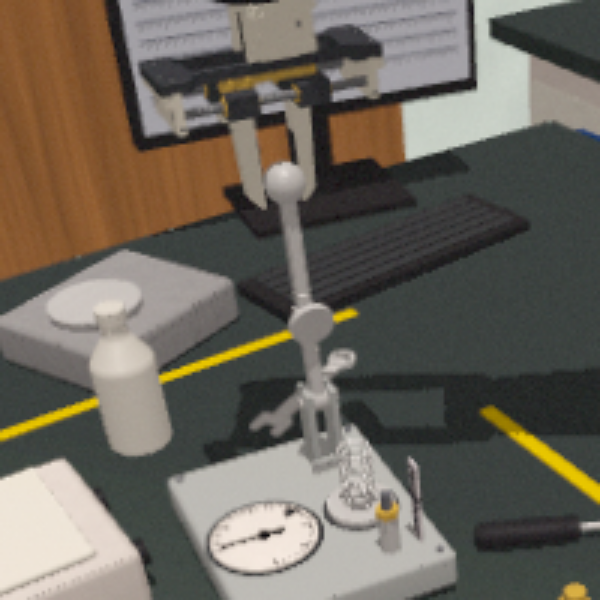

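View pics/t12.png

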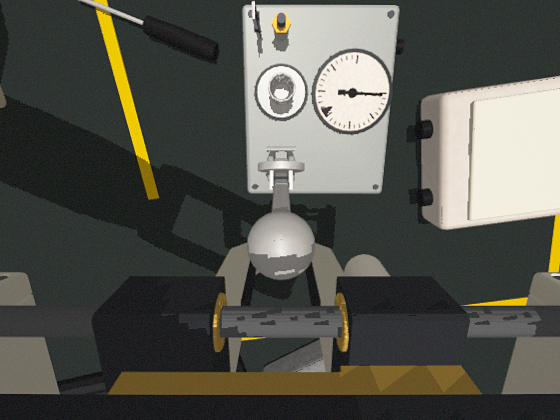

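The lever is upright (ball at (286,181) in the zoom), the needle is back at zero and the spring still stands. I'll release and measure the lever angle.

```bash
python3 - <<'E'
from h import *
from scipy.optimize import least_squares
jaws.set_gripper(.085)
robot.line_to(tcp(1.72)+[0,0,.075],speed=.25)
for k in range(2):
    p,d=snapshot('wrist');W=cloud(camera_model('wrist'),d);B=W[(np.linalg.norm(W-np.array([.505,-.255,.324]),axis=-1)<.028)]
    r=least_squares(lambda C:np.linalg.norm(B-C,axis=1)-.018,[.505,-.255,.324],loss='soft_l1',f_scale=.001).x
    g=r-PIN;print('ball',r,len(B),'theta',np.arctan2(g[2],g@E2),np.hypot(g[2],g@E2),'t',robot.observe()['time_s']);robot.sleep(.2)
cv2.imwrite('pics/t13.png',p)
p,d=snapshot('scene');cv2.imwrite('pics/s13z.png',cv2.resize(p[20:220,100:300],None,fx=3,fy=3))
E
```

```text
ball [ 0.50483606 -0.2508377   0.32263414] 1668 theta 1.6212477979871451 0.2078986736834134 t 36.0417
ball [ 0.50548173 -0.25128963  0.32447082] 1707 theta 1.6224979608172516 0.2097510986763601 t 36.2917
```

View pics/t13.png

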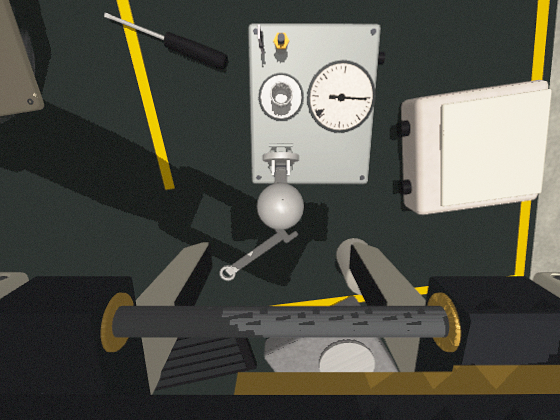

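The lever holds open at 1.62 rad. Picking the spring off the plate.

```bash
python3 - <<'E'
from h import *
R=down(YAW)
robot.line_to(np.array([.520,-.1515,.39]),R,speed=.25)
jaws.set_gripper(.06)
robot.line_to(np.array([.520,-.1515,.19]),R,speed=.3)
p,d=snapshot('wrist');W=cloud(camera_model('wrist'),d);x,y,z=W[...,0],W[...,1],W[...,2]
q=W[(np.hypot(x-.52,y+.1515)<.03)&(z>.1)&(z<.12)];print(len(q),q.min(0),q.max(0))
f0=favg(3)
robot.line_to(np.array([.520,-.1515,.0965]),R,speed=.15)
print(favg(3)-f0)
jaws.set_gripper(.027,6)
robot.line_to(np.array([.520,-.1515,.2]),R,speed=.15)
s=robot.observe();print(s['time_s'],s['eef_pos'],s['grip_width'])
p,d=snapshot('wrist');cv2.imwrite('pics/t14.png',p);p,d=snapshot('scene');cv2.imwrite('pics/s14.png',p)
print([(round(r['score'],2),np.round(r['location'],4).tolist()) for r in nets.spot_point('scrap_dish_floor','scene')])
W=cloud(camera_model('scene'),d);x,y,z=W[...,0],W[...,1],W[...,2]
q=W[(np.hypot(x-.636,y-.186)<.075)&(z>.027)&(z<.036)];print('rim',len(q),q.min(0),q.max(0),cv2.minEnclosingCircle(q[:,:2].astype(np.float32)))
E
```

```text
448 [ 0.50554775 -0.16670069  0.10006522] [ 0.53701867 -0.13601182  0.11350574]
[-0.37357601  0.06147707 -0.21467055]
40.9583 [ 0.51943185 -0.15128036  0.1988511 ] 0.03180635099105847
[(0.81, [0.6389, 0.185, -0.0015])]
rim 235 [0.57574395 0.12300563 0.02702722] [0.69754153 0.24585768 0.03236747] ((0.636319637298584, 0.18402080237865448), 0.061971284449100494)
```

View pics/s14.png

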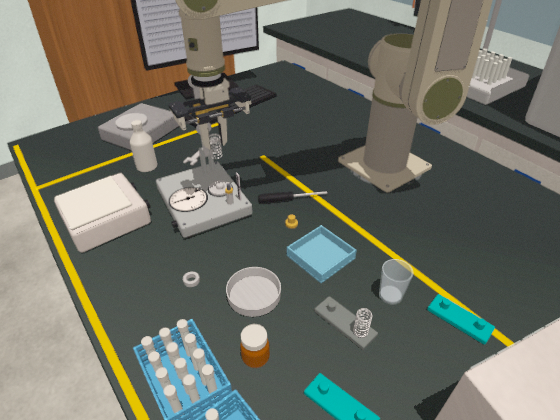

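The spring is lifted off and held at (215,150). The dish rim fits a circle centred at (.636,.184). I'll place it there.

```bash
python3 - <<'E'
from h import *
R=down(-.13)
robot.goto(np.array([.636,.184,.19]),R)
f0=favg(3)
robot.line_to(np.array([.636,.184,.060]),R,speed=.15)
for z in(.054,.051,.049):
    robot.line_to(np.array([.636,.184,z]),R,speed=.05)
    f=favg(2)-f0;print(z,np.round(f,1))
    if f[2]>2.5:break
jaws.set_gripper(.06)
robot.line_to(np.array([.636,.184,.2]),R,speed=.2)
robot.sleep(.3)
s=robot.observe();print(s['time_s'],s['eef_pos'],s['grip_width'])
p,d=snapshot('wrist');cv2.imwrite('pics/t15.png',p);p,d=snapshot('scene');cv2.imwrite('pics/s15.png',p)
E
```

```text
0.054 [ 0.1 -0.4 -1.1]
0.051 [-0.2 -0.1 -0.7]
0.049 [ 0.4  0.  -0.6]
46.2583 [0.63546314 0.18391327 0.19873714] 0.059669444057701575
```

View pics/t15.png

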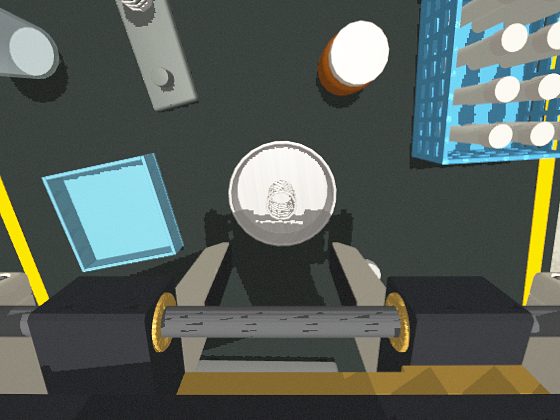

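View pics/s15.png

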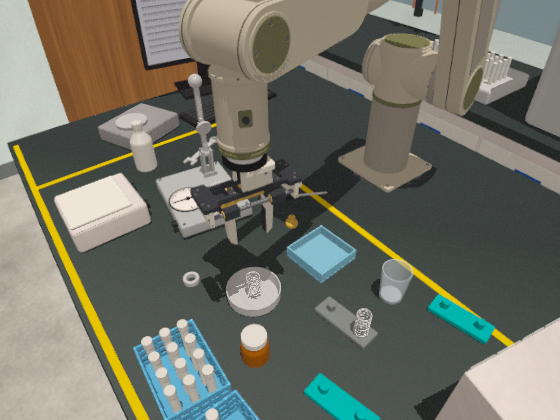

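The spring stands in the round dish ((254,285) in the scene, (281,200) in the wrist view). The other spring is on its stand at (363,322), and the lever is open at (195,82). The gripper touches nothing, so I'm handing in.

```bash
python3 -c "
from h import *
print(robot.observe()['time_s']); robot.job_done()"
```

```text
46.3583
the job is handed in; nothing more can be done
```

The spring tested weak and is now in the round steel scrap dish. I handed the job in at 46.4 s of the 72 s allowed.

**Test:** I took the spring from the near stub, stood it over the centring stub and brought the lever down by its ball onto the stop. I held it there with a steady 20 N on the ball for just over 2.4 s. The needle read 2.21 rad (about 13.8 N), short of the limit mark, which I measured at 2.55 rad (16 N).

**Last checks:**
- The tested spring stands upright in the scrap dish.
- The other spring is untouched on the stand.
- The lever stays open at about 1.62 rad. After the lever was opened, the needle was back at zero.
- The gripper was clear of everything when I handed in.

**What did not go cleanly:**
- **Ball slipping:** near the end of the opening swing the ball slid partly out of the pads. The lever stopped at 1.62 rad instead of the 1.72 I aimed for, and it held there by friction.
- **Sideways force:** while pressing, there was 7–8 N of sideways force on the gripper from a small misalignment. It did not change during the hold.

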